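# Pull a worn button cap off its stem with a cap puller

### The arm

A 6-joint arm with a two-finger parallel gripper is mounted at the origin on a cart in front of the work surface, level with it; the furniture and walls round the work are solid. World frame = base frame: x ahead of the robot, y to its left, z up, the work surface at z = 0. Lengths are in mm, angles in rad, forces in N, time in s.
With the tool pointing down it reaches from about 275 to 750 mm from the base axis. Payload 10.2 kg.
Tool frame: the origin (TCP) lies at the very end of the fingers, on their centre line; the grasp point (between the pads) lies 19 mm behind it; z points along the fingers, y is the line along which they close (so a half turn about z gives the same grasp; the last joint's range is limited). The gripper opens to 85 mm and grips with 20 to 120 N. Pads are 22 mm wide; open, the fingers measure 114 mm over their backs; the gripper's body (76 mm by 85 mm) begins 54 mm behind the grasp point. The pads swing forward as they close: fully open they stand 13 mm farther back than shut.
Start: joints at [-1.474, 0.313, 1.498, -0, 1.331, -0.223], TCP at [165.035, -498.392, 231.294] pointing down, gripper open.
Joint ranges: [-2.94, 2.94], [-0.97, 2.17], [0.19, 2.56], [-1.23, 4.37], [0.02, 3.11], [-2.88, 2.88]. Speed limits (rad/s): [2.39, 2.39, 3.01, 3.14, 3.14, 3.14].

### API

Orientations are given as a unit quaternion [w, x, y, z].
In Python, from rig import ctrl gives the robot as it stands.
- The arm moves only by the tool step_arm, never from a script. Its argument "increments" is a list of rows, each a list of 3 entries, a list of its own where there are three numbers: the shift along the tool's x, y, z in cm, then the turn, a rotation vector about the tool's x, y, z in degrees, then the opening in per cent of the stroke, from 0 (shut) to 100 (fully open). A call has 1 to 8 rows; each row is the pose to reach, as a shift and turn from the pose commanded when the call began, along the tool's axes at that moment; what a row does not reach only later rows make up. A row lasts 1/8 s, in which the tool goes at most 62.5 mm and 10.7 degrees, less where a joint would pass 70% of its speed; a pose out of reach is approached as far as the arm can. A call with a gripper value outside its range is refused whole. The fingers move at their own pace and stop on an object; "squeeze" is the grip in N (left out, the last holds). Time passes only in rows, so rows that repeat a pose let the fingers close. It gives the time, the measured TCP pose, the force, the opening and the grip force at its end, in the units of the state.
- ctrl.sense(): the state, without advancing time (a new reading comes with each control period).
- ctrl.capture(name): name is "side" or "top"; returns a dict with "img" (384x512x3 uint8, red, green, blue), "fx", "fy", "cx", "cy" (pixels), "extrinsics" (4x4, takes a point from camera to world coordinates). Camera axes: x right, y down, z forward; pixel columns grow to the right and rows downward; lengths in mm; the calibration is good to about 2 mm. A picture is of the moment at which its call begins. There is no depth.
- ctrl.finish_job(): hands the job in; it is judged then, once.
The state is a dict: "time_s": time; "joints": joint angles; "dq": joint speeds; "tau": joint torques, N m; "eef_pos": TCP position; "ee_rot": TCP orientation; "force": force on the tool from outside, world axes, zero at the start; "wrist_torque": the same for the moment, N m; "grip_width": opening from 0.0 (shut) to 1.0 (fully open); "grip_force": force on a finger pad.
Only numpy, scipy, OpenCV 4.12 (cv2) and the standard library are available. Lean on these libraries where they do the work, as an engineer would, in place of code of your own. Each camera call takes 0.05 s, during which the arm holds its last target. There are 200 camera calls.

### The job

The amber cap on the middle button of the control box is worn out and has to come off: take the cap puller, slide its fork under the cap's flange and draw the cap straight up with a light, steady pull, held by feel, until it pops off its stem; its rubber seal lets go only slowly, and a quick pull would tear the flange. Tip the cap off the fork into the black parts tray from close above it, then stand the puller back upright on the desk and let go. Do not lean hard on the box, touch the box or the cap with the gripper, or press the two neighbouring buttons.

Things in the scene. Friction and masses are not known exactly. Their poses are not given: they have to be found in the camera images.
- control_box: Grey push-button box, fixed, on the desk, 84 (x) x 190 (y) x 42 mm. Origin: centre of its underside; z up; flat white top panel at z = 42 mm. Three buttons in a row along its y, 62 mm apart: green at y = +62, amber at 0, white at -62 mm, caps of one shape, tops 64.5 mm above the underside. Yaw within 20 degrees. Cable gland at its +y end.
- cap_center (a point): Centre, half-way up, of the worn amber cap; z along its axis. 18 mm high, 13 to 20 g: flange 36 mm across and 2.5 mm thick at the bottom, domed body 26 mm across above it. Seated on its stem, its flange's underside is 4.5 mm and its centre 13.5 mm above the panel, and it does not give sideways.
- amber_cap: The same amber cap; origin 9 mm below its centre, at the underside of its flange; z along its axis.
- stem_foot (a point): Where the axis of the cap's white stem (16 mm across, 19.5 mm high) meets the panel; axes as the box. The cap is snapped and sealed on it and comes off straight up only. The seal yields slowly: a steady 12 to 20 N draws it off in 2 to 6 s over some 2 mm, then it is suddenly free; pulled at 4 mm/s or faster it resists with over 28 N and tears.
- puller_grip (a point): Grip point of the cap puller, on the axis of its blue upright handle, 64 mm above the underside of its fork; axes as the puller. Handle: 18 x 18 mm square bar, from 37 to 88 mm above that underside, sides along the puller's x and y. 70 to 120 g; stands upright on its fork on the desk.
- cap_puller: Steel cap puller; origin: underside of the fork, below the handle's axis, where a hooked cap's centre comes to lie; z up. Fork open towards its -x (at the start towards the robot, within 30 degrees). Back plate at x = +19 mm stops the flange when fully in. A bridge from 30 mm up carries the handle over the cap; a cap lying in the fork clears it by 9 mm.
- fork_tip (a point): Middle between the fork's two tips, at its underside, x = -21 mm in the puller's frame. Tines flat, 3 mm thick, last 9 mm sloping to 1.2 mm; inner edges 28.6, outer 40.6 mm apart. Under the flange they have 1.5 mm play in height, 1.3 mm to each side: measured poses are not good enough, so feel for the panel with the tines.
- tray_floor (a point): Middle of the parts tray's inner floor, 7 mm above its underside. The bare steel fork is slippery: a freed cap lies loose on it, stays while the fork is level and moves smoothly, and slides out of the open end when that end is tipped down by 30 degrees or more.
- parts_tray: Black open tray, fixed, on the desk: 148 (x) x 208 (y) x 30 mm high; origin at the centre of its underside. Walls 2 mm, clear inside 136 x 196 mm. A small sage-green key cap (27 mm across, 9 mm high) lies in its +x, -y corner.
- button_green (a joint): Travel of the green button: 0 = out, 0.004 m = fully pressed. Springs back; moves from 1.5 N on.
- button_white (a joint): Travel of the white button: 0 = out, 0.004 m = fully pressed. Springs back; moves from 1.5 N on.

How it is judged:
By the outcome, as a careful person would: the job done as asked, in the order asked, and still so for the second after the job is handed in, with the robot touching nothing.
It also fails if it takes over 61 s, if anything falls off the work surface, if the arm or the gripper's body presses on something with over 40 N, if the wrist force passes 120 N, or if a joint passes its speed limit or range.

## Working session

There is one attempt and no reset: what is moved stays moved. The work goes in short steps, Python scripts to look and compute and a tool call to move; the robot and the scene stay as the last step left them, time stands still between calls to the robot, and variables do not carry over. Pictures are saved under pics/ and viewed, at most 10 in all, crops included, and the job is handed in when it is done.

Besides the shell and the picture viewer there is one more tool, called after ">>>" by a JSON object that holds its "op" and its "data", one argument or row to a line. step_arm: Moves the arm, as the interface text tells. Its arguments: {"type":"object","properties":{"increments":{"type":"array"},"squeeze":{"type":"number"}},"required":["increments"]}

```bash
ls; mkdir -p pics; python3 - <<'E'
from rig import ctrl
import cv2,numpy as np
s=ctrl.sense();print({k:np.round(v,3).tolist() for k,v in s.items()})
for n in("side","top"):
    c=ctrl.capture(n);cv2.imwrite(f"pics/{n}0.png",c["img"][:,:,::-1]);np.savez(f"{n}0.npz",**c)
    print(n,c["fx"],c["fy"],c["cx"],c["cy"],np.round(c["extrinsics"],4).tolist())
E
```

```text
pics
{'time_s': 0.0, 'joints': [-1.474, 0.313, 1.498, -0.0, 1.331, -0.223], 'dq': [-0.001, 0.001, -0.0, 0.0, -0.0, -0.0], 'tau': [-0.0, -41.226, -25.974, -0.0, 0.004, 0.0], 'eef_pos': [165.008, -498.13, 230.726], 'ee_rot': [-0.001, 0.987, 0.159, 0.0], 'force': [0.601, -0.139, 0.116], 'wrist_torque': [0.015, -0.002, -0.058], 'grip_force': 0.0, 'grip_width': 1.003}
side 378.0438167172738 378.0438167172738 259.4761462210842 192.7677407379564 [[0.9999, 0.0095, 0.0038, 569.6184], [0.003, -0.6242, 0.7813, -792.7875], [0.0098, -0.7812, -0.6242, 640.6735], [0.0, 0.0, 0.0, 1.0]]
top 409.54768865831034 409.54768865831034 251.81273707710392 193.42023933640547 [[0.0014, -0.9925, 0.1223, 440.8195], [-0.9996, -0.0048, -0.0275, -66.3414], [0.0279, -0.1222, -0.9921, 1024.8207], [0.0, 0.0, 0.0, 1.0]]
```

View pics/side0.png

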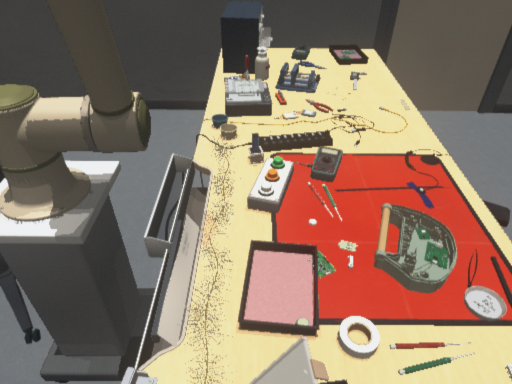

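View pics/top0.png

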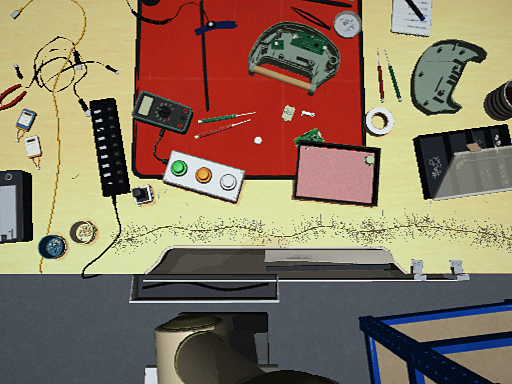

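```bash
cat > h.py <<'E'
import numpy as np,cv2
def ray(c,u,v):
    E=c["extrinsics"];d=E[:3,:3]@np.array([(u-c["cx"])/c["fx"],(v-c["cy"])/c["fy"],1]);return E[:3,3],d
def onz(c,u,v,z):
    o,d=ray(c,u,v);return np.round(o+d*(z-o[2])/d[2],1)
def proj(c,p):
    E=c["extrinsics"];q=E[:3,:3].T@(np.array(p)-E[:3,3]);return np.array([c["fx"]*q[0]/q[2]+c["cx"],c["fy"]*q[1]/q[2]+c["cy"]])
def tri(c1,p1,c2,p2):
    o1,d1=ray(c1,*p1);o2,d2=ray(c2,*p2);A=np.stack([d1,-d2],1);t=np.linalg.lstsq(A,o2-o1,rcond=None)[0]
    a,b=o1+t[0]*d1,o2+t[1]*d2;return np.round((a+b)/2,1),np.round(np.linalg.norm(a-b),1)
def load(n): return dict(np.load(n+".npz"))
E
python3 - <<'E'
from h import *
s,t=load("side0"),load("top0")
a=s["img"][125:215,235:310];b=t["img"][140:215,120:250]
f=lambda i,k:cv2.resize(i,None,fx=k,fy=k,interpolation=cv2.INTER_CUBIC)
A,B=f(a,4),f(b,3.8)[:, :]
im=np.zeros((600,800,3),np.uint8);im[:A.shape[0],:A.shape[1]]=A;im[:B.shape[0],302:302+B.shape[1]]=B
# second: whole-puller top at 8x
g=f(t["img"][180:210,128:160],8);im[300:300+g.shape[0],320:320+g.shape[1]]=g
cv2.imwrite("pics/c0.png",im[:,:,::-1])
for nm,c in(("side",s),("top",t)):
    hsv=cv2.cvtColor(c["img"],cv2.COLOR_RGB2HSV)
    for col,lo,hi in(("green",(50,120,60),(75,255,255)),("amber",(8,170,120),(16,255,255)),("blue",(105,90,25),(130,255,255)),("pink",(170,40,120),(180,150,255))):
        m=cv2.inRange(hsv,lo,hi);n,_,st,ce=cv2.connectedComponentsWithStats(m)
        print(nm,col,[(st[i][:5].tolist(),ce[i].round(1).tolist()) for i in range(1,n) if st[i][4]>25][:10])
E
```

```text
side green []
side amber [([266, 175, 12, 5, 26], [271.7, 177.7])]
side blue [([421, 194, 12, 13, 64], [426.2, 200.4])]
side pink [([334, 50, 8, 7, 35], [337.8, 52.4]), ([349, 53, 12, 5, 39], [354.9, 55.5])]
top green [([291, 32, 38, 22, 373], [309.6, 42.3]), ([271, 40, 12, 9, 60], [276.6, 44.3]), ([295, 129, 28, 15, 112], [309.0, 136.1]), ([172, 161, 15, 14, 156], [178.4, 167.1])]
top amber [([196, 168, 15, 13, 76], [202.8, 173.9])]
top blue [([195, 21, 42, 14, 227], [216.6, 26.3]), ([138, 190, 7, 9, 27], [141.4, 194.3]), ([358, 299, 154, 85, 5151], [430.3, 344.3])]
top pink [([309, 147, 10, 11, 30], [313.7, 152.0]), ([320, 149, 25, 34, 169], [332.8, 165.0]), ([339, 150, 25, 27, 193], [350.7, 162.1]), ([299, 158, 11, 13, 33], [302.5, 165.1]), ([313, 165, 21, 22, 54], [322.3, 176.5]), ([307, 170, 22, 27, 69], [317.6, 183.4]), ([363, 172, 10, 12, 36], [367.0, 177.3]), ([341, 176, 15, 21, 70], [348.9, 185.8]), ([306, 186, 12, 12, 32], [311.8, 190.6]), ([330, 187, 10, 13, 36], [334.0, 193.5])]
```

View pics/c0.png

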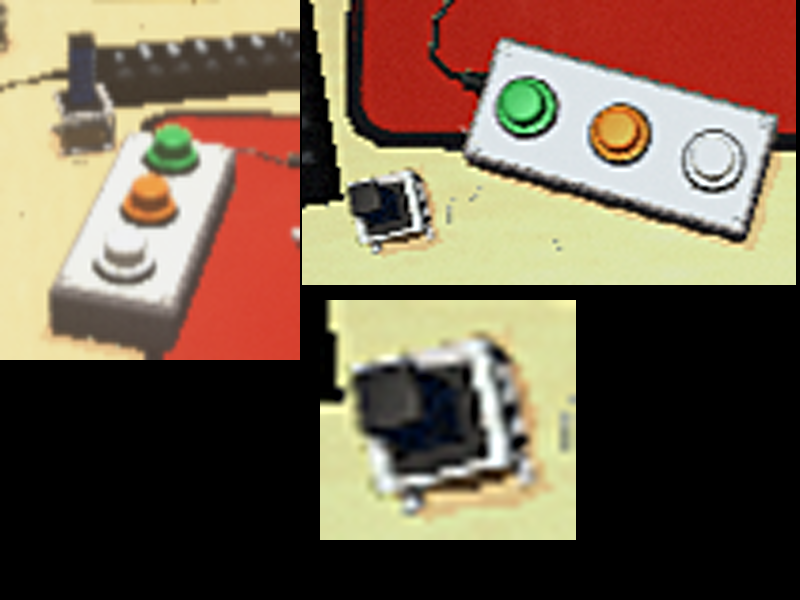

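```bash
python3 - <<'E'
from h import *
s,t=load("side0"),load("top0")
H=lambda c:cv2.cvtColor(c["img"],cv2.COLOR_RGB2HSV)
def big(m,roi):
    x0,y0,x1,y1=roi;z=np.zeros_like(m);z[y0:y1,x0:x1]=m[y0:y1,x0:x1]
    cs,_=cv2.findContours(z,cv2.RETR_EXTERNAL,cv2.CHAIN_APPROX_NONE);c=max(cs,key=cv2.contourArea);return c
# panel in top
m=cv2.inRange(H(t),(0,0,150),(179,45,255));c=big(m,(160,145,250,205))
r=cv2.minAreaRect(c);print(r)
pc=[onz(t,*p,42) for p in cv2.boxPoints(r)];print("panel",pc,np.mean(pc,0),[np.linalg.norm(pc[i]-pc[i-1]).round(1) for i in range(4)])
for i in(0,1):
  e=pc[i+1]-pc[i];print("edge dir",np.degrees(np.arctan2(e[1],e[0])))
# caps
C={}
for n,c,roi_a,roi_g in(("t",t,(190,160,220,190),(165,155,192,182)),("s",s,(262,160,285,185),(268,150,290,170))):
    a=big(cv2.inRange(H(c),(6,120,60),(24,255,255)),roi_a);g=big(cv2.inRange(H(c),(42,90,40),(80,255,255)),roi_g)
    for k,q in(("a",a),("g",g)):
        e=cv2.minAreaRect(q);C[n+k]=e[0];print(n,k,e,cv2.contourArea(q))
for k in"ag":
    print(k,"z53",onz(t,*C["t"+k],53),onz(s,*C["s"+k],53),tri(t,C["t"+k],s,C["s"+k]))
# tray
m=cv2.inRange(t["img"],(150,70,80),(255,170,180));c=big(m,(285,135,390,215));r=cv2.minAreaRect(c);pc=[onz(t,*p,7) for p in cv2.boxPoints(r)]
print("tray",pc,np.mean(pc,0),[np.linalg.norm(pc[i]-pc[i-1]).round(1) for i in range(4)])
# puller
ht=(136.5,192.5);hs=(255,134)
print("handle top",onz(t,*ht,88),onz(s,*hs,88),tri(t,ht,s,hs))
a,b=onz(t,139.6,205.4,2),onz(t,153.6,201.6,2);print("tips",a,b,(a+b)/2,np.linalg.norm(a-b))
E
```

```text
((203.22640991210938, 175.20755004882812), (76.09774017333984, 31.592924118041992), 15.94539737701416)
panel [array([593.7, 122.6,  42. ]), array([668.7, 103.7,  42. ]), array([618.2, -74.8,  42. ]), array([543.7, -54.2,  42. ])] [606.075  24.325  42.   ] [np.float64(183.7), np.float64(77.3), np.float64(185.5), np.float64(77.3)]
edge dir -14.144043490326721
edge dir -105.79690661597016
t a ((203.1000213623047, 174.6999969482422), (13.86362075805664, 14.758047103881836), 63.43495178222656) 153.0
t g ((178.5, 167.5), (13.0, 15.0), 90.0) 154.0
s a ((271.2000427246094, 174.89999389648438), (11.62755298614502, 12.074767112731934), 63.43495178222656) 101.0
s g ((277.5, 162.0), (10.0, 11.0), 90.0) 78.5
a z53 [605.3  23.6  53. ] [604.   19.1  53. ] (array([605. ,  23.8,  49.7]), np.float64(1.6))
g z53 [622.4  82.7  53. ] [622.8  80.4  53. ] (array([622.9,  83. ,  51.2]), np.float64(0.2))
tray [array([ 563. , -203.6,    7. ]), array([ 690.6, -218. ,    7. ]), array([ 672.2, -410.6,    7. ]), array([ 544.6, -393.2,    7. ])] [ 617.6  -306.35    7.  ] [np.float64(190.5), np.float64(128.4), np.float64(193.5), np.float64(128.8)]
handle top [557.1 171.7  88. ] [559.2 172.5  88. ] (array([558.1, 171.7,  88.2]), np.float64(2.1))
tips [535.5 184.7   2. ] [545.2 150.4   2. ] [540.35 167.55   2.  ] 35.645196029759745
```

```bash
cat >> h.py <<'E'
from scipy.spatial.transform import Rotation as R
def down(psi,pitch=0):
    "tool down, tool-x at world angle psi deg; puller yaw = psi-90; pitch tips the puller's -x end down"
    B=R.from_euler("z",psi,degrees=True)*R.from_euler("x",180,degrees=True)
    return B*R.from_rotvec([pitch,0,0],degrees=True)
def go(p,q,s=None):
    from rig import ctrl
    s=s or ctrl.sense();q0=s["ee_rot"];r=R.from_quat([*q0[1:],q0[0]])
    d=r.inv().apply(np.array(p)-s["eef_pos"])/10;w=(r.inv()*q).as_rotvec(degrees=True)
    print("t",round(s["time_s"],2),"shift cm",d.round(3).tolist(),"turn",w.round(2).tolist(),"F",np.round(s["force"],2).tolist(),"M",np.round(s["wrist_torque"],2).tolist(),"w",round(s["grip_width"],3))
E
python3 - <<'E'
from h import *
go([558.5,172,140],down(105))
t=load("top0");print([onz(t,u,v,40) for u,v in((130,192),(103,196),(114,140),(120,170),(127,185))])
E
```

```text
t 0.1 shift cm [58.419, -51.239, 9.152] turn [-0.04, -0.06, -86.68] F [-0.43, -0.86, 0.22] M [-0.01, -0.03, 0.06] w 0.998
[array([564.2, 199.4,  40. ]), array([554.3, 263.3,  40. ]), array([691.9, 242.9,  40. ]), array([617.7, 225.4,  40. ]), array([581.2, 207.2,  40. ])]
```

>>> {"op": "step_arm", "data": {
  "increments": [
    [[58.4, -51.2, 6.0], [0, 0, -86.7], 45],
    [[58.4, -51.2, 6.0], [0, 0, -86.7], 45],
    [[58.4, -51.2, 6.0], [0, 0, -86.7], 45],
    [[58.4, -51.2, 6.0], [0, 0, -86.7], 45],
    [[58.4, -51.2, 6.0], [0, 0, -86.7], 45],
    [[58.4, -51.2, 6.0], [0, 0, -86.7], 45],
    [[58.4, -51.2, 6.0], [0, 0, -86.7], 45],
    [[58.4, -51.2, 6.0], [0, 0, -86.7], 45]
  ]
}}

```text
time_s: 1.1
eef_pos: [418.2, -66.6, 192.7]
ee_rot: [0.0, 0.611, 0.791, 0.0]
force: [-0.0, -1.1, 0.3]
grip_width: 0.45
grip_force: 0.0
```

```bash
python3 -c "
from h import *
go([558.5,172,120],down(105))"
```

```text
t 1.1 shift cm [19.549, 19.593, 7.267] turn [0.01, 0.02, -0.38] F [-0.04, -1.06, 0.27] M [-0.06, 0.01, 0.04] w 0.45
```

>>> {"op": "step_arm", "data": {
  "increments": [
    [[19.5, 19.6, 7.0], [0, 0, -0.4], 45],
    [[19.5, 19.6, 7.0], [0, 0, -0.4], 45],
    [[19.5, 19.6, 7.0], [0, 0, -0.4], 45],
    [[19.5, 19.6, 7.0], [0, 0, -0.4], 45],
    [[19.5, 19.6, 7.0], [0, 0, -0.4], 45],
    [[19.5, 19.6, 7.0], [0, 0, -0.4], 45],
    [[19.5, 19.6, 7.0], [0, 0, -0.4], 45]
  ]
}}

```text
time_s: 1.98
eef_pos: [559.1, 168.1, 122.7]
ee_rot: [-0.0, 0.611, 0.792, -0.0]
force: [-0.3, 0.0, -0.4]
grip_width: 0.45
grip_force: 0.0
```

```bash
python3 - <<'E'
from h import *
from rig import ctrl
go([558.5,172,45],down(105))
im=[]
for n in("side","top"):
    c=ctrl.capture(n);np.savez(n+"1.npz",**c)
    u,v=np.round(proj(c,[558,172,50])).astype(int);im.append(cv2.resize(c["img"][v-30:v+30,u-30:u+30],None,fx=6,fy=6,interpolation=cv2.INTER_CUBIC))
cv2.imwrite("pics/c1.png",np.hstack(im)[:,:,::-1])
E
```

```text
t 1.98 shift cm [0.389, 0.042, 7.773] turn [-0.04, 0.01, -0.35] F [-0.28, 0.01, -0.42] M [-0.05, -0.01, -0.02] w 0.45
```

View pics/c1.png

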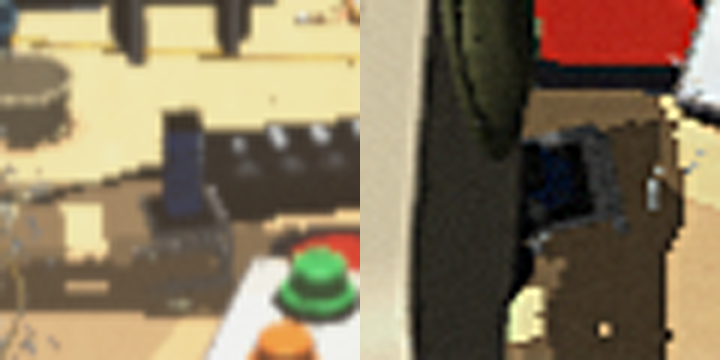

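The side crop shows the two fingertips (about 125,50 and 232,50 in the crop) evenly either side of the blue handle (182,115), so descending is safe; the top view is mostly hidden by the arm.

>>> {"op": "step_arm", "data": {
  "increments": [
    [[0.39, 0.04, 2.5], [0, 0, -0.35], 45],
    [[0.39, 0.04, 5.0], [0, 0, -0.35], 45],
    [[0.39, 0.04, 7.3], [0, 0, -0.35], 45],
    [[0.39, 0.04, 7.7], [0, 0, -0.35], 45],
    [[0.39, 0.04, 7.7], [0, 0, -0.35], 0],
    [[0.39, 0.04, 7.7], [0, 0, -0.35], 0],
    [[0.39, 0.04, 7.7], [0, 0, -0.35], 0],
    [[0.39, 0.04, 7.7], [0, 0, -0.35], 0]
  ],
  "squeeze": 60
}}

```text
time_s: 3.08
eef_pos: [559.4, 172.4, 46.8]
ee_rot: [0.001, 0.609, 0.793, 0.0]
force: [-0.5, -2.7, 6.5]
grip_width: 0.198
grip_force: 59.5
```

```bash
python3 - <<'E'
from h import *
go([558.5,172,45],down(105))
E
```

```text
t 3.08 shift cm [-0.018, -0.1, 0.184] turn [0.09, 0.03, 0.02] F [-0.5, -2.66, 6.45] M [-0.29, 0.23, -0.03] w 0.198
```

>>> {"op": "step_arm", "data": {
  "increments": [
    [[0, 0, -2.0], [0, 0, 0], 0],
    [[0, 0, -5.0], [0, 0, 0], 0],
    [[0, 0, -8.5], [0, 0, 0], 0]
  ]
}}

```text
time_s: 3.45
eef_pos: [558.4, 172.7, 131.3]
ee_rot: [-0.0, 0.609, 0.793, -0.0]
force: [1.4, 0.9, -0.6]
grip_width: 0.203
grip_force: 58.7
```

```bash
python3 - <<'E'
from h import *
go([649.7,11.1,130],down(74))
from rig import ctrl
print(ctrl.sense()["eef_pos"])
E
```

```text
t 3.45 shift cm [-17.969, 4.629, 0.123] turn [-0.07, 0.0, 31.02] F [1.44, 0.88, -0.58] M [0.04, -0.07, 0.01] w 0.203
[558.42603399 172.65155967 131.34780183]
```

>>> {"op": "step_arm", "data": {
  "increments": [
    [[-4.0, 1.0, 0], [0, 0, 8], 0],
    [[-9.0, 2.3, 0], [0, 0, 16], 0],
    [[-14.0, 3.6, 0], [0, 0, 24], 0],
    [[-17.0, 4.4, 0], [0, 0, 31], 0],
    [[-18.0, 4.65, 0], [0, 0, 31], 0],
    [[-18.0, 4.65, 1.0], [0, 0, 31], 0],
    [[-18.0, 4.65, 2.5], [0, 0, 31], 0],
    [[-18.0, 4.65, 2.5], [0, 0, 31], 0]
  ]
}}

```text
time_s: 4.45
eef_pos: [649.2, 12.0, 103.9]
ee_rot: [-0.001, 0.798, 0.603, -0.001]
force: [0.2, 0.2, -0.1]
grip_width: 0.201
grip_force: 58.7
```

```bash
python3 - <<'E'
from h import *
from rig import ctrl
go([649.7,11.1,88.8],down(74))
im=[]
for n in("side","top"):
    c=ctrl.capture(n);np.savez(n+"2.npz",**c)
    u,v=np.round(proj(c,[625,18,60])).astype(int);im.append(cv2.resize(c["img"][v-30:v+30,u-33:u+33],None,fx=6,fy=6,interpolation=cv2.INTER_CUBIC))
cv2.imwrite("pics/c2.png",np.hstack(im)[:,:,::-1])
E
```

```text
t 4.45 shift cm [-0.07, 0.075, 1.509] turn [-0.2, 0.02, 0.12] F [0.2, 0.23, -0.12] M [0.05, 0.0, -0.01] w 0.201
```

View pics/c2.png

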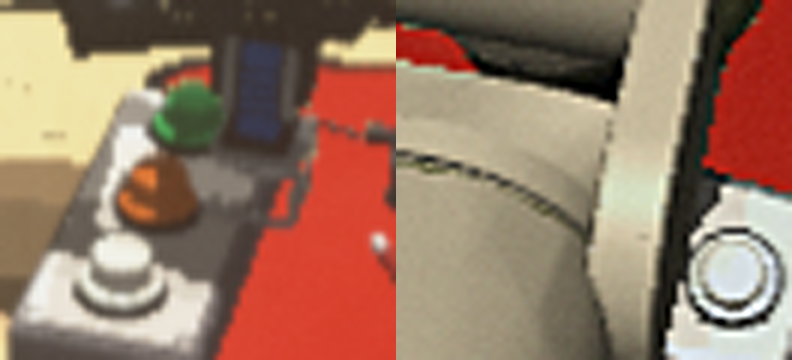

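The side crop shows the puller held beside the amber cap (160,190), with its fork at about (260,200) on the far side of the panel. Lowering to feel the panel.

>>> {"op": "step_arm", "data": {
  "increments": [
    [[-0.07, 0.08, 0.6], [-0.2, 0, 0.1], 0],
    [[-0.07, 0.08, 1.1], [-0.2, 0, 0.1], 0],
    [[-0.07, 0.08, 1.25], [-0.2, 0, 0.1], 0],
    [[-0.07, 0.08, 1.25], [-0.2, 0, 0.1], 0]
  ]
}}

```text
time_s: 5.05
eef_pos: [651.0, 9.8, 93.2]
ee_rot: [0.001, 0.799, 0.601, 0.001]
force: [0.3, -0.2, -1.7]
grip_width: 0.206
grip_force: 58.7
```

```bash
python3 - <<'E'
from h import *
go([649.7,11.1,88.8],down(74))
E
```

```text
t 5.05 shift cm [0.086, -0.159, 0.441] turn [0.19, 0.0, -0.09] F [0.3, -0.19, -1.71] M [-0.0, -0.03, -0.01] w 0.206
```

>>> {"op": "step_arm", "data": {
  "increments": [
    [[0, 0, 0.1], [0, 0, 0], 0],
    [[0, 0, 0.2], [0, 0, 0], 0],
    [[0, 0, 0.25], [0, 0, 0], 0],
    [[0, 0, 0.3], [0, 0, 0], 0]
  ]
}}

```text
time_s: 5.55
eef_pos: [651.0, 9.9, 90.3]
ee_rot: [0.001, 0.799, 0.601, 0.001]
force: [-0.0, -0.1, -0.7]
grip_width: 0.204
grip_force: 58.7
```

```bash
python3 - <<'E'
from h import *
go([649.7,11.1,88.8],down(74))
E
```

```text
t 5.55 shift cm [0.079, -0.159, 0.146] turn [0.2, -0.0, -0.08] F [-0.02, -0.08, -0.66] M [0.05, 0.03, 0.07] w 0.204
```

>>> {"op": "step_arm", "data": {
  "increments": [
    [[0.08, 0, 0.05], [0.2, 0, 0], 0],
    [[0.08, 0, 0.1], [0.2, 0, 0], 0]
  ]
}}

```text
time_s: 5.8
eef_pos: [651.3, 10.7, 89.2]
ee_rot: [-0.0, 0.799, 0.601, -0.0]
force: [-1.2, 0.0, -0.9]
grip_width: 0.201
grip_force: 58.7
```

>>> {"op": "step_arm", "data": {
  "increments": [
    [[0, 0, 0.04], [0, 0, 0], 0],
    [[0, 0, 0.04], [0, 0, 0], 0]
  ]
}}

```text
time_s: 6.05
eef_pos: [651.3, 10.6, 88.9]
ee_rot: [0.0, 0.799, 0.601, 0.0]
force: [-0.4, -0.4, -0.0]
grip_width: 0.203
grip_force: 58.9
```

```bash
python3 - <<'E'
from h import *
go([649.7,11.1,88.8],down(74))
E
```

```text
t 6.05 shift cm [0.0, -0.162, 0.012] turn [0.0, -0.0, -0.09] F [-0.39, -0.36, -0.01] M [0.04, 0.01, 0.05] w 0.203
```

>>> {"op": "step_arm", "data": {
  "increments": [
    [[0, 0, 0.03], [0, 0, 0], 0],
    [[0, 0, 0.03], [0, 0, 0], 0]
  ]
}}

```text
time_s: 6.3
eef_pos: [651.3, 10.6, 88.8]
ee_rot: [0.0, 0.799, 0.601, 0.0]
force: [-1.0, -0.4, 2.0]
grip_width: 0.2
grip_force: 59.2
```

>>> {"op": "step_arm", "data": {
  "increments": [
    [[0, 0, 0.03], [0, 0, 0], 0],
    [[0, 0, 0.03], [0, 0, 0], 0]
  ]
}}

```text
time_s: 6.55
eef_pos: [651.4, 10.6, 88.8]
ee_rot: [0.0, 0.799, 0.601, 0.0]
force: [-0.6, 0.8, 4.8]
grip_width: 0.202
grip_force: 59.6
```

>>> {"op": "step_arm", "data": {
  "increments": [
    [[0, 0, 0.03], [0, 0, 0], 0],
    [[0, 0, 0.03], [0, 0, 0], 0]
  ]
}}

```text
time_s: 6.8
eef_pos: [651.4, 10.6, 88.7]
ee_rot: [0.0, 0.799, 0.601, 0.0]
force: [-2.0, 0.7, 7.7]
grip_width: 0.201
grip_force: 59.9
```

>>> {"op": "step_arm", "data": {
  "increments": [
    [[0, 0, -0.11], [0, 0, 0], 0],
    [[0, -0.35, -0.11], [0, 0, 0], 0],
    [[0, -0.7, -0.11], [0, 0, 0], 0],
    [[0, -0.8, -0.11], [0, 0, 0], 0]
  ]
}}

```text
time_s: 7.3
eef_pos: [643.2, 13.0, 88.9]
ee_rot: [-0.0, 0.799, 0.601, -0.0]
force: [0.6, -0.2, -1.4]
grip_width: 0.205
grip_force: 58.9
```

>>> {"op": "step_arm", "data": {
  "increments": [
    [[0, -0.15, 0], [0, 0, 0], 0],
    [[0, -0.3, 0], [0, 0, 0], 0]
  ]
}}

```text
time_s: 7.55
eef_pos: [640.5, 13.7, 88.9]
ee_rot: [-0.0, 0.799, 0.601, -0.0]
force: [0.3, 0.3, -1.1]
grip_width: 0.199
grip_force: 58.9
```

```bash
python3 - <<'E'
from h import *
go([605.5,23.8,88.8],down(74))
E
```

```text
t 7.55 shift cm [-0.002, -3.641, 0.013] turn [-0.02, 0.0, -0.08] F [0.25, 0.31, -1.07] M [0.02, -0.03, 0.01] w 0.199
```

>>> {"op": "step_arm", "data": {
  "increments": [
    [[0, -0.25, 0], [0, 0, 0], 0],
    [[0, -0.5, 0], [0, 0, 0], 0]
  ]
}}

```text
time_s: 7.8
eef_pos: [635.6, 15.2, 89.0]
ee_rot: [-0.0, 0.799, 0.601, -0.0]
force: [0.5, -0.0, -1.0]
grip_width: 0.202
grip_force: 58.9
```

>>> {"op": "step_arm", "data": {
  "increments": [
    [[0, -0.2, 0], [0, 0, 0], 0],
    [[0, -0.4, 0], [0, 0, 0], 0]
  ]
}}

```text
time_s: 8.05
eef_pos: [631.9, 16.2, 89.1]
ee_rot: [-0.0, 0.799, 0.601, -0.0]
force: [0.6, 0.0, -1.5]
grip_width: 0.202
grip_force: 58.9
```

>>> {"op": "step_arm", "data": {
  "increments": [
    [[0, -0.2, 0], [0, 0, 0], 0],
    [[0, -0.4, 0], [0, 0, 0], 0]
  ]
}}

```text
time_s: 8.3
eef_pos: [628.0, 17.3, 89.1]
ee_rot: [-0.0, 0.799, 0.601, 0.0]
force: [0.0, -0.4, -1.6]
grip_width: 0.2
grip_force: 58.9
```

>>> {"op": "step_arm", "data": {
  "increments": [
    [[0, -0.25, 0], [0, 0, 0], 0],
    [[0, -0.5, 0], [0, 0, 0], 0]
  ]
}}

```text
time_s: 8.55
eef_pos: [623.2, 18.7, 89.1]
ee_rot: [-0.0, 0.799, 0.601, -0.0]
force: [0.3, -0.1, -0.1]
grip_width: 0.202
grip_force: 58.9
```

>>> {"op": "step_arm", "data": {
  "increments": [
    [[0, -0.25, 0], [0, 0, 0], 0],
    [[0, -0.5, 0], [0, 0, 0], 0]
  ]
}}

```text
time_s: 8.8
eef_pos: [618.4, 20.1, 89.1]
ee_rot: [-0.0, 0.799, 0.601, 0.0]
force: [0.8, -0.4, -1.8]
grip_width: 0.201
grip_force: 58.9
```

>>> {"op": "step_arm", "data": {
  "increments": [
    [[0, -0.25, 0], [0, 0, 0], 0],
    [[0, -0.5, 0], [0, 0, 0], 0]
  ]
}}

```text
time_s: 9.05
eef_pos: [613.6, 21.5, 89.1]
ee_rot: [0.0, 0.799, 0.601, 0.0]
force: [0.3, -0.4, -0.7]
grip_width: 0.208
grip_force: 58.9
```

```bash
python3 - <<'E'
from h import *
go([605.5,23.8,88.8],down(74))
E
```

```text
t 9.05 shift cm [-0.004, -0.841, 0.03] turn [0.0, -0.0, -0.08] F [0.34, -0.39, -0.73] M [0.03, -0.0, -0.06] w 0.208
```

>>> {"op": "step_arm", "data": {
  "increments": [
    [[0, -0.25, 0], [0, 0, 0], 0],
    [[0, -0.45, 0], [0, 0, 0], 0]
  ]
}}

```text
time_s: 9.3
eef_pos: [609.3, 22.7, 89.1]
ee_rot: [0.0, 0.799, 0.601, 0.0]
force: [-0.2, -0.2, -0.4]
grip_width: 0.204
grip_force: 58.9
```

>>> {"op": "step_arm", "data": {
  "increments": [
    [[0, -0.1, 0], [0, 0, 0], 0],
    [[0, -0.2, 0], [0, 0, 0], 0]
  ]
}}

```text
time_s: 9.55
eef_pos: [607.5, 23.3, 89.1]
ee_rot: [0.0, 0.799, 0.601, 0.0]
force: [-0.7, 0.3, -0.4]
grip_width: 0.202
grip_force: 58.9
```

>>> {"op": "step_arm", "data": {
  "increments": [
    [[0, -0.1, 0], [0, 0, 0], 0],
    [[0, -0.1, 0], [0, 0, 0], 0]
  ]
}}

```text
time_s: 9.8
eef_pos: [606.5, 23.6, 89.1]
ee_rot: [0.0, 0.799, 0.601, 0.0]
force: [0.4, -0.1, -1.9]
grip_width: 0.205
grip_force: 58.8
```

>>> {"op": "step_arm", "data": {
  "increments": [
    [[0, -0.1, 0], [0, 0, 0], 0],
    [[0, -0.1, 0], [0, 0, 0], 0]
  ]
}}

```text
time_s: 10.05
eef_pos: [605.9, 23.7, 89.2]
ee_rot: [0.0, 0.799, 0.601, 0.0]
force: [1.9, -1.5, -1.2]
grip_width: 0.205
grip_force: 58.6
```

>>> {"op": "step_arm", "data": {
  "increments": [
    [[0, -0.1, 0], [0, 0, 0], 0],
    [[0, -0.1, 0], [0, 0, 0], 0]
  ]
}}

```text
time_s: 10.3
eef_pos: [605.1, 23.9, 89.4]
ee_rot: [0.001, 0.799, 0.601, 0.001]
force: [4.7, -2.4, -2.5]
grip_width: 0.203
grip_force: 58.6
```

>>> {"op": "step_arm", "data": {
  "increments": [
    [[0, -0.08, 0], [0, 0, 0], 0],
    [[0, -0.08, 0], [0, 0, 0], 0]
  ]
}}

```text
time_s: 10.55
eef_pos: [604.8, 24.0, 89.5]
ee_rot: [0.001, 0.799, 0.601, 0.001]
force: [7.1, -1.6, -1.5]
grip_width: 0.204
grip_force: 58.7
```

>>> {"op": "step_arm", "data": {
  "increments": [
    [[0, 0.1, 0], [0, 0, 0], 0],
    [[0, 0.17, -0.02], [0, 0, 0], 0],
    [[0, 0.17, -0.04], [0, 0, 0], 0],
    [[0, 0.17, -0.06], [0, 0, 0], 0]
  ],
  "squeeze": 85
}}

```text
time_s: 11.05
eef_pos: [605.4, 23.9, 89.5]
ee_rot: [-0.0, 0.799, 0.601, -0.0]
force: [3.1, -0.1, -2.5]
grip_width: 0.199
grip_force: 84.3
```

>>> {"op": "step_arm", "data": {
  "increments": [
    [[0, 0, -0.02], [0, 0, 0], 0],
    [[0, 0, -0.04], [0, 0, 0], 0],
    [[0, 0, -0.05], [0, 0, 0], 0]
  ]
}}

```text
time_s: 11.42
eef_pos: [605.4, 23.9, 90.2]
ee_rot: [-0.0, 0.799, 0.601, -0.0]
force: [1.3, -0.7, -3.0]
grip_width: 0.197
grip_force: 84.2
```

>>> {"op": "step_arm", "data": {
  "increments": [
    [[0, 0, -0.02], [0, 0, 0], 0],
    [[0, 0, -0.04], [0, 0, 0], 0]
  ]
}}

```text
time_s: 11.68
eef_pos: [605.4, 23.9, 90.4]
ee_rot: [-0.0, 0.799, 0.601, -0.0]
force: [2.9, -1.2, -3.7]
grip_width: 0.197
grip_force: 84.1
```

>>> {"op": "step_arm", "data": {
  "increments": [
    [[0, 0, -0.02], [0, 0, 0], 0],
    [[0, 0, -0.04], [0, 0, 0], 0]
  ]
}}

```text
time_s: 11.92
eef_pos: [605.4, 23.9, 90.6]
ee_rot: [-0.0, 0.799, 0.601, -0.0]
force: [3.9, -1.4, -6.6]
grip_width: 0.198
grip_force: 83.7
```

>>> {"op": "step_arm", "data": {
  "increments": [
    [[0, 0, -0.02], [0, 0, 0], 0],
    [[0, 0, -0.04], [0, 0, 0], 0]
  ]
}}

```text
time_s: 12.18
eef_pos: [605.3, 23.8, 90.8]
ee_rot: [-0.0, 0.799, 0.601, -0.0]
force: [6.0, -1.1, -11.6]
grip_width: 0.202
grip_force: 83.0
```

>>> {"op": "step_arm", "data": {
  "increments": [
    [[0, 0, -0.02], [0, 0, 0], 0],
    [[0, 0, -0.03], [0, 0, 0], 0]
  ]
}}

```text
time_s: 12.42
eef_pos: [605.3, 23.8, 91.0]
ee_rot: [-0.0, 0.799, 0.601, -0.0]
force: [4.2, -1.2, -13.1]
grip_width: 0.199
grip_force: 83.1
```

>>> {"op": "step_arm", "data": {
  "increments": [
    [[0, 0.03, -0.02], [0, 0, 0], 0],
    [[0, 0.05, -0.02], [0, 0, 0], 0],
    [[0, 0.05, -0.03], [0, 0, 0], 0]
  ]
}}

```text
time_s: 12.8
eef_pos: [605.6, 23.8, 91.4]
ee_rot: [-0.001, 0.799, 0.601, -0.0]
force: [4.8, -0.1, -14.1]
grip_width: 0.195
grip_force: 83.2
```

>>> {"op": "step_arm", "data": {
  "increments": [
    [[0, 0, -0.01], [0, 0, 0], 0],
    [[0, 0, -0.02], [0, 0, 0], 0],
    [[0, 0, -0.02], [0, 0, 0], 0]
  ]
}}

```text
time_s: 13.18
eef_pos: [605.6, 23.8, 91.7]
ee_rot: [-0.0, 0.799, 0.601, -0.0]
force: [4.4, 0.2, -18.2]
grip_width: 0.197
grip_force: 83.3
```

>>> {"op": "step_arm", "data": {
  "increments": [
    [[0, 0, 0], [0, 0, 0], 0],
    [[0, 0, 0], [0, 0, 0], 0],
    [[0, 0, 0], [0, 0, 0], 0]
  ]
}}

```text
time_s: 13.55
eef_pos: [605.9, 23.7, 92.2]
ee_rot: [-0.0, 0.799, 0.601, -0.0]
force: [2.1, 0.1, -16.4]
grip_width: 0.203
grip_force: 83.7
```

>>> {"op": "step_arm", "data": {
  "increments": [
    [[0, 0, -0.01], [0, 0, 0], 0],
    [[0, 0, -0.01], [0, 0, 0], 0],
    [[0, 0, -0.02], [0, 0, 0], 0]
  ]
}}

```text
time_s: 13.92
eef_pos: [606.9, 23.7, 94.2]
ee_rot: [0.001, 0.799, 0.601, 0.001]
force: [0.2, -0.6, -0.9]
grip_width: 0.204
grip_force: 85.3
```

>>> {"op": "step_arm", "data": {
  "increments": [
    [[0, 0, -0.01], [0, 0, 0], 0],
    [[0, 0, -0.01], [0, 0, 0], 0],
    [[0, 0, -0.02], [0, 0, 0], 0]
  ]
}}

```text
time_s: 14.3
eef_pos: [606.1, 23.7, 92.8]
ee_rot: [0.0, 0.799, 0.601, 0.0]
force: [0.7, -0.2, -1.1]
grip_width: 0.203
grip_force: 85.4
```

>>> {"op": "step_arm", "data": {
  "increments": [
    [[0, 0, -0.2], [0, 0, 0], 0],
    [[0, 0, -0.6], [0, 0, 0], 0],
    [[0, 0, -1.2], [0, 0, 0], 0],
    [[0, 0, -1.9], [0, 0, 0], 0],
    [[0, 0, -2.6], [0, 0, 0], 0],
    [[0, 0, -3.2], [0, 0, 0], 0],
    [[0, 0, -3.6], [0, 0, 0], 0],
    [[0, 0, -3.7], [0, 0, 0], 0]
  ]
}}

```text
time_s: 15.3
eef_pos: [606.0, 23.7, 129.8]
ee_rot: [0.0, 0.799, 0.601, 0.0]
force: [0.5, -0.2, -1.4]
grip_width: 0.197
grip_force: 85.4
```

```bash
python3 - <<'E'
from h import *
from rig import ctrl
go([600,-150,150],down(74))
c=ctrl.capture("side");np.savez("side3.npz",**c)
u,v=np.round(proj(c,[605,24,70])).astype(int);cv2.imwrite("pics/c3.png",cv2.resize(c["img"][v-35:v+35,u-40:u+40],None,fx=6,fy=6,interpolation=cv2.INTER_CUBIC)[:,:,::-1])
E
```

```text
t 15.3 shift cm [-16.855, 4.234, -2.019] turn [0.01, -0.0, -0.08] F [0.53, -0.16, -1.44] M [0.03, 0.03, 0.05] w 0.197
```

View pics/c3.png

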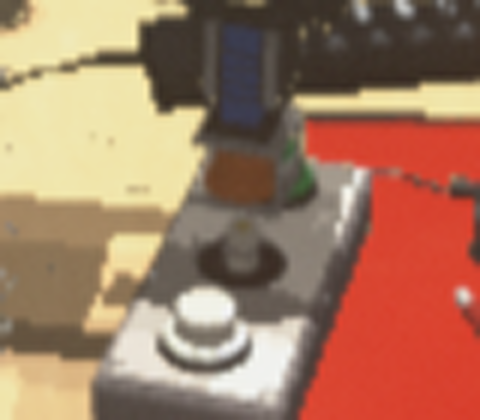

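The cap lies in the fork (240,175), and the bare stem shows below it (242,240). It came off cleanly, so I'll carry it to the tray with the open end tilted slightly up.

>>> {"op": "step_arm", "data": {
  "increments": [
    [[-0.3, 0.13, -0.1], [1, 0, 0], 0],
    [[-1.17, 0.5, -0.3], [2.5, 0, 0], 0],
    [[-2.58, 1.13, -0.6], [4, 0, 0], 0],
    [[-4.5, 1.96, -0.9], [5, 0, 0], 0],
    [[-6.8, 2.97, -1.0], [5, 0, 0], 0],
    [[-9.5, 4.14, -1.0], [5, 0, 0], 0],
    [[-12.3, 5.4, -1.0], [5, 0, 0], 0],
    [[-15.35, 6.7, -1.0], [5, 0, 0], 0]
  ]
}}

```text
time_s: 16.35
eef_pos: [627.7, -144.5, 139.5]
ee_rot: [-0.035, 0.798, 0.6, -0.026]
force: [0.7, -0.0, -1.0]
grip_width: 0.198
grip_force: 85.4
```

>>> {"op": "step_arm", "data": {
  "increments": [
    [[-3.0, 1.3, -0.1], [0, 0, 0], 0],
    [[-5.9, 2.6, -0.2], [0, 0, 0], 0],
    [[-8.5, 3.7, -0.3], [0, 0, 0], 0],
    [[-10.9, 4.8, -0.4], [0, 0, 0], 0],
    [[-12.8, 5.6, -0.5], [0, 0, 0], 0],
    [[-14.2, 6.2, -0.5], [0, 0, 0], 0],
    [[-15.1, 6.6, -0.6], [0, 0, 0], 0],
    [[-15.4, 6.7, -0.6], [0, 0, 0], 0]
  ]
}}

```text
time_s: 17.35
eef_pos: [649.6, -309.9, 139.5]
ee_rot: [-0.035, 0.799, 0.6, -0.026]
force: [0.7, -0.1, -0.8]
grip_width: 0.199
grip_force: 85.4
```

```bash
python3 - <<'E'
from h import *
from rig import ctrl
go([650,-308,70],down(74))
c=ctrl.capture("side");np.savez("side4.npz",**c)
print(proj(c,[628,-302,22]))
u,v=np.round(proj(c,[620,-306,40])).astype(int);cv2.imwrite("pics/c4.png",cv2.resize(c["img"][v-70:v+60,u-65:u+65],None,fx=4,fy=4,interpolation=cv2.INTER_CUBIC)[:,:,::-1])
E
```

```text
t 17.35 shift cm [0.192, 0.597, 6.929] turn [-5.0, -0.01, -0.12] F [0.72, -0.08, -0.79] M [-0.04, -0.04, -0.02] w 0.199
[285.8807258  279.95375773]
```

View pics/c4.png

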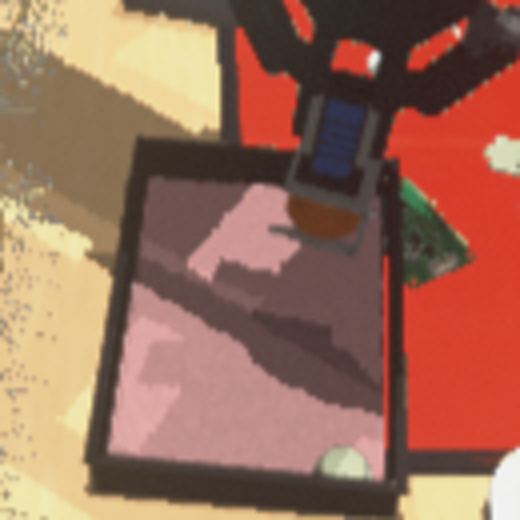

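The cap (322,215) still sits in the fork over the tray floor, clear of the sage key cap (345,462). Lowering level into the tray, then tipping about the fork tip.

>>> {"op": "step_arm", "data": {
  "increments": [
    [[0.05, -0.1, 1.0], [0, 0, 0], 0],
    [[0.11, -0.2, 2.8], [-1, 0, 0], 0],
    [[0.11, -0.3, 4.6], [-2, 0, 0], 0],
    [[0.11, -0.4, 6.0], [-4, 0, 0], 0],
    [[0.11, -0.42, 6.8], [-5, 0, 0], 0],
    [[0.11, -0.42, 7.0], [-5, 0, 0], 0],
    [[0.11, -0.42, 7.0], [-5, 0, 0], 0]
  ]
}}

```text
time_s: 18.27
eef_pos: [640.3, -304.7, 70.4]
ee_rot: [-0.0, 0.799, 0.601, -0.0]
force: [0.5, 0.3, -0.7]
grip_width: 0.202
grip_force: 85.4
```

>>> {"op": "step_arm", "data": {
  "increments": [
    [[0, -0.67, -0.25], [-8, 0, 0], 0],
    [[0, -1.37, -0.4], [-16, 0, 0], 0],
    [[0, -2.09, -0.45], [-24, 0, 0], 0],
    [[0, -2.8, -0.4], [-32, 0, 0], 0],
    [[0, -3.5, -0.26], [-40, 0, 0], 0],
    [[0, -3.92, -0.11], [-45, 0, 0], 0],
    [[0, -3.92, -0.11], [-45, 0, 0], 0],
    [[0, -3.92, -0.11], [-45, 0, 0], 0]
  ]
}}

```text
time_s: 19.27
eef_pos: [602.6, -294.4, 71.8]
ee_rot: [0.307, 0.738, 0.555, 0.23]
force: [-0.6, 0.4, -0.7]
grip_width: 0.196
grip_force: 85.8
```

```bash
python3 - <<'E'
from h import *
from rig import ctrl
go([650,-308,70],down(74))
c=ctrl.capture("side");np.savez("side5.npz",**c)
u,v=np.round(proj(c,[600,-306,40])).astype(int);cv2.imwrite("pics/c5.png",cv2.resize(c["img"][v-60:v+60,u-65:u+65],None,fx=4,fy=4,interpolation=cv2.INTER_CUBIC)[:,:,::-1])
E
```

```text
t 19.27 shift cm [0.01, 3.355, 3.625] turn [45.1, 0.09, -0.08] F [-0.64, 0.38, -0.71] M [0.12, 0.45, 0.03] w 0.196
```

View pics/c5.png

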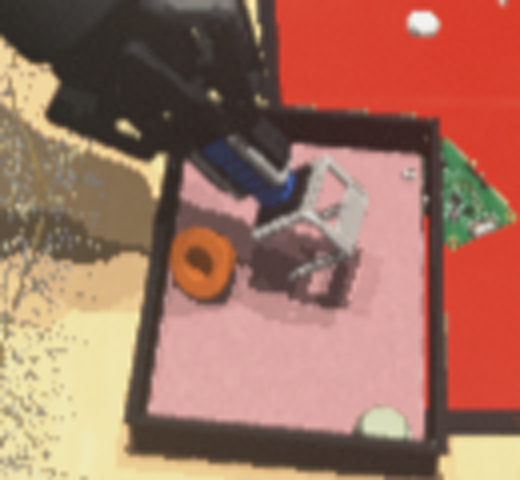

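The cap has slid off into the tray (203,263) and the fork is empty. Raising, levelling and returning the puller to its original spot.

>>> {"op": "step_arm", "data": {
  "increments": [
    [[0, 2.0, -2.0], [0, 0, 0], 0],
    [[0, 4.5, -4.5], [8, 0, 0], 0],
    [[0, 7.0, -7.0], [18, 0, 0], 0],
    [[0, 7.5, -7.5], [28, 0, 0], 0],
    [[0, 7.5, -7.5], [37, 0, 0], 0],
    [[0, 7.5, -7.5], [45, 0, 0], 0],
    [[0, 7.5, -7.5], [45, 0, 0], 0]
  ]
}}

```text
time_s: 20.2
eef_pos: [602.3, -295.1, 179.6]
ee_rot: [0.009, 0.8, 0.6, 0.005]
force: [-0.1, -0.2, -1.3]
grip_width: 0.202
grip_force: 85.8
```

```bash
python3 - <<'E'
from h import *
go([558.5,172.4,150],down(105))
E
```

```text
t 20.2 shift cm [43.673, -17.322, 2.472] turn [1.07, 0.5, -31.22] F [-0.1, -0.17, -1.3] M [0.02, 0.02, -0.04] w 0.202
```

>>> {"op": "step_arm", "data": {
  "increments": [
    [[2.0, -0.8, 0], [0, 0, -2], 0],
    [[6.0, -2.4, 0], [0, 0, -6], 0],
    [[11.5, -4.5, 0], [0, 0, -11], 0],
    [[17, -6.7, 0], [0, 0, -16], 0],
    [[22.5, -8.9, 0.3], [0, 0, -20], 0],
    [[28, -11.1, 0.8], [0, 0, -24], 0],
    [[33.5, -13.3, 1.4], [0, 0, -28], 0],
    [[38.5, -15.3, 2.0], [0, 0, -31], 0]
  ]
}}

```text
time_s: 21.2
eef_pos: [562.1, 119.5, 155.3]
ee_rot: [0.012, 0.608, 0.793, 0.005]
force: [0.3, -0.2, -1.8]
grip_width: 0.199
grip_force: 85.8
```

>>> {"op": "step_arm", "data": {
  "increments": [
    [[3.0, -0.8, 0], [0, 0, 0], 0],
    [[4.5, -1.0, 0.5], [0, 0, 0], 0],
    [[4.5, -1.0, 0.5], [0, 0, 0], 0],
    [[4.5, -1.0, 0.5], [0, 0, 0], 0]
  ]
}}

```text
time_s: 21.7
eef_pos: [541.6, 157.7, 149.1]
ee_rot: [0.011, 0.609, 0.793, 0.005]
force: [0.0, -0.0, -0.5]
grip_width: 0.198
grip_force: 85.8
```

```bash
python3 - <<'E'
from h import *
go([558.5,172.4,50],down(105))
E
```

```text
t 21.7 shift cm [1.103, 1.788, 9.937] turn [1.29, 0.66, -0.09] F [0.0, -0.02, -0.45] M [0.0, -0.02, -0.04] w 0.198
```

>>> {"op": "step_arm", "data": {
  "increments": [
    [[1.1, 1.8, 1.0], [1.3, 0.66, 0], 0],
    [[1.1, 1.8, 3.5], [1.3, 0.66, 0], 0],
    [[1.1, 1.8, 6.5], [1.3, 0.66, 0], 0],
    [[1.1, 1.8, 8.8], [1.3, 0.66, 0], 0],
    [[1.1, 1.8, 9.6], [1.3, 0.66, 0], 0],
    [[1.1, 1.8, 9.8], [1.3, 0.66, 0], 0],
    [[1.1, 1.8, 9.8], [1.3, 0.66, 0], 0]
  ]
}}

```text
time_s: 22.58
eef_pos: [558.4, 173.5, 52.1]
ee_rot: [0.0, 0.609, 0.793, 0.0]
force: [-0.5, -0.3, -0.1]
grip_width: 0.201
grip_force: 85.7
```

```bash
python3 - <<'E'
from h import *
go([558.5,172.4,46.8],down(105))
E
```

```text
t 22.57 shift cm [-0.104, -0.019, 0.527] turn [0.05, -0.03, -0.02] F [-0.47, -0.27, -0.1] M [0.03, -0.0, -0.01] w 0.201
```

>>> {"op": "step_arm", "data": {
  "increments": [
    [[-0.1, 0, 0.15], [0, 0, 0], 0],
    [[-0.1, 0, 0.3], [0, 0, 0], 0],
    [[-0.1, 0, 0.4], [0, 0, 0], 0],
    [[-0.1, 0, 0.45], [0, 0, 0], 0],
    [[-0.1, 0, 0.45], [0, 0, 0], 0]
  ]
}}

```text
time_s: 23.2
eef_pos: [558.1, 172.7, 46.9]
ee_rot: [-0.0, 0.609, 0.793, 0.0]
force: [-0.3, 0.3, 2.4]
grip_width: 0.195
grip_force: 86.3
```

>>> {"op": "step_arm", "data": {
  "increments": [
    [[0, 0, 0.04], [0, 0, 0], 0],
    [[0, 0, 0.07], [0, 0, 0], 0],
    [[0, 0, 0.1], [0, 0, 0], 0],
    [[0, 0, 0.1], [0, 0, 0], 0]
  ]
}}

```text
time_s: 23.7
eef_pos: [558.2, 172.7, 46.9]
ee_rot: [-0.0, 0.609, 0.793, 0.0]
force: [-4.8, -1.7, 11.7]
grip_width: 0.198
grip_force: 87.5
```

Standing on the desk. Relieve the downward press, open part-way, then rise.

>>> {"op": "step_arm", "data": {
  "increments": [
    [[0, 0, -0.1], [0, 0, 0], 0],
    [[0, 0, -0.1], [0, 0, 0], 25],
    [[0, 0, -0.1], [0, 0, 0], 32],
    [[0, 0, -0.1], [0, 0, 0], 45],
    [[0, 0, -0.1], [0, 0, 0], 45],
    [[0, 0, -0.1], [0, 0, 0], 45]
  ]
}}

```text
time_s: 24.45
eef_pos: [558.1, 172.7, 46.7]
ee_rot: [-0.0, 0.609, 0.793, -0.0]
force: [-0.7, -0.5, -0.2]
grip_width: 0.451
grip_force: 0.0
```

>>> {"op": "step_arm", "data": {
  "increments": [
    [[0, 0, -1], [0, 0, 0], 45],
    [[0, 0, -3], [0, 0, 0], 45],
    [[0, 0, -7], [0, 0, 0], 45],
    [[0, 0, -12], [0, 0, 0], 45],
    [[-5, -5, -15], [0, 0, 0], 45],
    [[-10, -10, -15], [0, 0, 0], 45],
    [[-15, -15, -15], [0, 0, 0], 45],
    [[-15, -15, -15], [0, 0, 0], 45]
  ]
}}

```text
time_s: 25.45
eef_pos: [450.9, -13.0, 197.7]
ee_rot: [0.0, 0.61, 0.793, 0.0]
force: [0.7, 0.6, 0.3]
grip_width: 0.452
grip_force: 0.0
```

```bash
python3 - <<'E'
from h import *
from rig import ctrl
go([558.5,172.4,50],down(105))
c=ctrl.capture("side");d=ctrl.capture("top")
a=cv2.resize(c["img"][110:340,225:345],None,fx=2.5,fy=2.5,interpolation=cv2.INTER_CUBIC);b=cv2.resize(d["img"][125:225,110:290],None,fx=2.7,fy=2.7,interpolation=cv2.INTER_CUBIC)
im=np.zeros((600,800,3),np.uint8);im[:a.shape[0],:a.shape[1]]=a;im[:b.shape[0],305:305+b.shape[1]]=b
cv2.imwrite("pics/c6.png",im[:,:,::-1])
E
```

```text
t 25.45 shift cm [15.153, 15.159, 14.772] turn [0.02, 0.01, -0.11] F [0.73, 0.6, 0.34] M [0.05, -0.01, 0.03] w 0.452
```

View pics/c6.png

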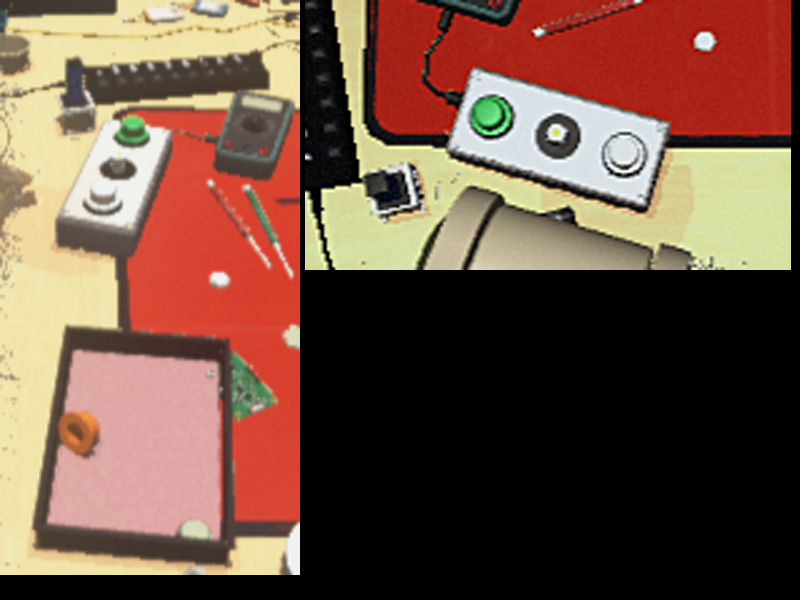

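The puller stands upright at (75,100), the stem is bare, and the cap lies against the tray's near wall at (78,432). I'll check that it has come to rest.

>>> {"op": "step_arm", "data": {
  "increments": [
    [[0, 0, -1], [0, 0, 0], 45],
    [[0, 0, -2], [0, 0, 0], 45],
    [[0, 0, -2], [0, 0, 0], 45],
    [[0, 0, -2], [0, 0, 0], 45],
    [[0, 0, -2], [0, 0, 0], 45],
    [[0, 0, -2], [0, 0, 0], 45],
    [[0, 0, -2], [0, 0, 0], 45],
    [[0, 0, -2], [0, 0, 0], 45]
  ]
}}

```text
time_s: 26.55
eef_pos: [452.1, -11.1, 216.7]
ee_rot: [-0.001, 0.609, 0.793, -0.0]
force: [0.0, -0.2, -0.9]
grip_width: 0.45
grip_force: 0.0
```

```bash
python3 - <<'E'
from h import *
from rig import ctrl
def am(c,roi):
    x0,y0,x1,y1=roi;m=cv2.inRange(cv2.cvtColor(c["img"],cv2.COLOR_RGB2HSV),(6,140,60),(22,255,255))[y0:y1,x0:x1]
    M=cv2.moments(m,True);return (M["m10"]/M["m00"]+x0,M["m01"]/M["m00"]+y0,M["m00"]) if M["m00"] else None
L=load("side5");c=ctrl.capture("side");d=ctrl.capture("top")
r=(242,255,300,320);p=am(L,r);q=am(c,r);t=am(d,(285,135,385,215));print(p,q,t)
print(onz(L,*p[:2],16),onz(c,*q[:2],16))
if t:print(tri(c,q[:2],d,t[:2]),onz(d,*t[:2],16))
a=cv2.resize(c["img"][270:330,235:305],None,fx=7,fy=7,interpolation=cv2.INTER_CUBIC);b=cv2.resize(d["img"][140:210,285:385],(300,210),interpolation=cv2.INTER_CUBIC)
im=np.zeros((420,790,3),np.uint8);im[:,:490]=a;im[:210,490:]=b;cv2.imwrite("pics/c7.png",im[:,:,::-1])
E
```

```text
(256.98275862068965, 281.07327586206895, 232.0) (255.7156862745098, 281.9656862745098, 204.0) (335.5603448275862, 187.3793103448276, 116.0)
[ 569.2 -300.7   16. ] [ 566.6 -303.    16. ]
(array([ 573.7, -303.9,   19.2]), np.float64(14.4)) [ 581.4 -303.9   16. ]
```

View pics/c7.png

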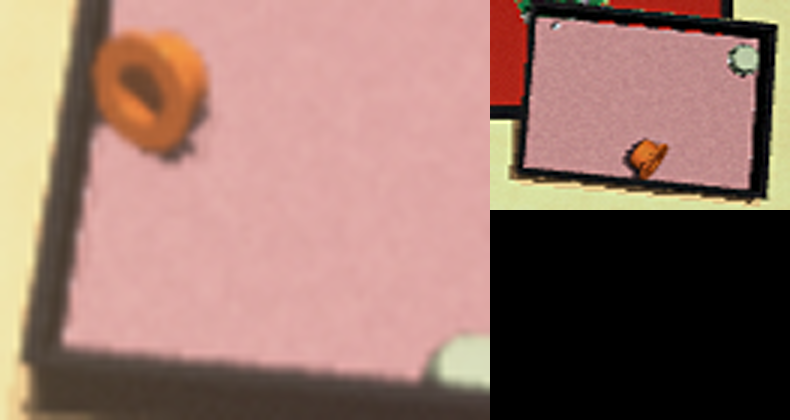

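The cap lies on its side inside the tray against the near wall: (150,90) in the side crop, (648,158) in the top one. It has barely moved since it landed, and the arm is clear of everything, so I'm handing in.

```bash
python3 -c "
from rig import ctrl
print(ctrl.finish_job())"
```

```text
the job is handed in; nothing more can be done
None
```

The amber cap came off cleanly at a steady 12–18 N and lies on its side in the parts tray; the puller stands upright at its original spot, and I handed the job in at about 27 s (no verdict was returned).

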